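# Seat the burr disc of the coffee grinder

### The job

The round metal burr disc on top of the coffee grinder sits too high, because the notch in its edge is not over the grinder's locating key, the one small steel stud that stands up from the dark ring round the disc. With a fingertip push the disc's upright tab round, either way, until the notch meets the key, then press the disc straight down until it is fully home in the collar. Do not pinch the tab or lift the disc, and leave the things that stand around the grinder where they are.

Things in the scene. Friction and masses are not known exactly. Their poses are not given: they have to be found in the camera images.
- grinder: Coffee grinder without its hopper: an upright round black body on the counter, fixed. Origin: centre of its underside, z up; the disc's axis is its z axis. Foot 160 mm across (a small chute reaches 85 mm out at the front, on its -x side), body 140 to 148 mm across; top collar a dark steel ring 124 mm inside, 148 mm outside, its top 113 mm above the counter. The key is on its -x side.
- key (a point): The locating key: a radial steel bar 10 mm wide on the grinder's -x side, from 47 to 74 mm off the axis. Its inner part (47 to 61 mm) lies level with the collar top, under the disc until the notch meets it; its outer part (61 to 74 mm) is a stud that stands 9 mm above the collar and shows beyond the disc's edge. This point: 52 mm from the axis, 113 mm above the counter.
- spindle (a joint): Height of the disc: 0 as found (underside 9 mm above its seat, disc top 122 mm above the counter), grows as the disc goes down; 0.009 m = fully home, disc top 113 mm above the counter and flush with the collar. Negative = lifted. Stiff sliding fit: it stays where it is left and takes about 4 to 8 N to push down; off the key it is stopped about 1 mm down.
- disc (a joint): Turn of the disc in rad, counter-clockwise from above. Notch over the key at 0 and equally at 6.283; found anywhere from 1.2 to 5.08. Turns freely both ways without stops, with light friction (about 1 N at the tab), and stays where it is left.
- notch (a point): Middle of the notch in the disc's edge, on the disc's top face, 52 mm from the axis, opposite the tab. The disc is bare steel, 116 mm across, 8 mm thick; the notch is 16 mm wide (3 mm to spare on each side of the key), open to the edge and 12 mm deep, its lower edges chamfered. The disc can go down only with the notch over the key.
- tab (a point): Centre of the upright black tab on the disc, 41 mm from the axis and 15 mm above the disc's top face. The tab is 26 mm long radially (28 to 54 mm from the axis), 16 mm thick and 30 mm high above the disc's face.
- hub (a point): Centre of the top of the disc's low flat boss, on the axis, 3 mm above the disc's top face; its flat top is 28 mm across. A place to press; only a 12 mm spindle end stands 0.5 mm proud there.
- tab_left: The tab's left flank (towards counter-clockwise), a 6 mm thick cheek fixed to the disc, 25 mm high; origin at its foot.
- tab_right: The tab's right flank (towards clockwise), the same; a push on one flank turns the disc away from it. Pressing both flanks at once is pinching.
- cocoa_tin: Loose tall brown tin with a dark lid, 70 mm across, 142 mm high, 145 to 180 mm from the grinder's axis. A bystander. Origin at the centre of its underside.
- coffee_pod: Loose coffee pod, 51 mm across, 44 mm high, 127 to 156 mm from the grinder's axis. A bystander. Origin at the centre of its underside.
Things that resemble listed ones, but are neither listed nor needed, are in the scene too. There is more than one size of the grinder; the one meant has the size given above.

How it is judged:
At the end, for the whole second after the job is handed in: The disc is down in its collar to within 1.5 mm of fully home, with its notch round the key (their middles within 4.5 mm), at rest; tin and pod stand within 15 mm of where they were found (value of joint spindle above 0.0075 m and horizontal distance between notch and key below 0.0045 m and velocity of joint disc between -0.05 and 0.05 rad/s and distance of each of cocoa_tin, coffee_pod from where it was at the start of the episode below 0.015 m); the robot touches nothing.
It fails at once if the disc is lifted (more than 3 mm) (value of joint spindle below -0.003 m).
It fails at once if the tab is pinched (both flanks pressed by the fingers at once, more than 2 N each) (contact force between the fingers and tab_left above 2 N and contact force between the fingers and tab_right above 2 N).
It fails at once if a thing standing around the grinder is moved more than 15 mm (distance of any of cocoa_tin, coffee_pod from where it was at the start of the episode above 0.015 m).
It also fails if it takes over 48 s, if anything falls off the work surface, if the arm or the gripper's body presses on something with over 40 N, if the wrist force passes 120 N, or if a joint passes its speed limit or range.

### The arm

A 6-joint arm with a two-finger parallel gripper is mounted at the origin on a cart in front of the work surface, level with it; the furniture and walls round the work are solid. World frame = base frame: x ahead of the robot, y to its left, z up, the work surface at z = 0. Lengths are in m, angles in rad, forces in N, time in s.
With the tool pointing down it reaches from about 0.325 to 0.875 m from the base axis. Payload 4.4 kg.
Tool frame: the origin (TCP) lies at the centre of the arm's flange, where the gripper is bolted on; the fingertips stand 173 mm ahead of it and the grasp point (between the pads) lies 155 mm ahead of it (arm.grip_point_offset is the distance from the TCP to the grasp point, in m); z points along the fingers, y is the line along which they close (so a half turn about z gives the same grasp; the last joint's range is limited). The gripper opens to 85 mm and grips with 20 to 120 N. Pads are 22 mm wide; open, the fingers measure 114 mm over their backs; the gripper's body (76 mm by 85 mm) begins 54 mm behind the grasp point. The pads swing forward as they close: fully open they stand 13 mm farther back than shut.
Start: joints at [1.127, 0.207, 1.542, -0, 1.393, -0.15], TCP at [0.167, 0.55, 0.405] pointing down, gripper open.
Joint ranges: [-2.73, 2.73], [-0.86, 2.22], [0.23, 2.46], [-1.11, 4.25], [0.08, 2.63], [-2.82, 2.82]. Speed limits (rad/s): [2.79, 2.79, 3.14, 3.14, 3.14, 3.14].

### API

Orientations are given as a unit quaternion [w, x, y, z].
In Python, from station import monitor, eyes, order, arm gives the robot as it stands.
- The arm moves only by the shell command python3 -m jog 'ROWS' [FORCE]. ROWS is JSON, one flat list of numbers, 5 for each row, row after row: the opening, from -1 (shut) to 1 (fully open), then the shift along the tool's x, y, z each as a share of 100 mm, from -1 to 1, then the turn about the tool's z as a share of 45 degrees, from -1 to 1. In form: [hand, x, y, z, spin, hand, x, y, z, spin, ...]. A call has 1 to 20 rows; each row shifts and turns the commanded pose from where the row before left it, along the tool's axes as they then stand; what a row does not reach is not made up. A row lasts 1/10 s, in which the tool goes at most 50 mm and 8.59 degrees, less where a joint would pass 70% of its speed; a pose out of reach is approached as far as the arm can. A call with a number of a shift or a turn outside -1 to 1 is refused whole. A call with a gripper value outside its range is refused whole. The fingers move at their own pace and stop on an object; FORCE is the grip in N (left out, the last holds). Time passes only in rows, so rows that do not move let the fingers close. It gives the time, the measured TCP pose, the force, the opening and the grip force at its end, in the units of the state.
- monitor.observe(): the state, without advancing time (a new reading comes with each control period).
- eyes.snapshot(name): name is "scene" or "top" or "wrist"; returns a dict with "pixels" (384x512x3 uint8, red, green, blue), "mtx" (3x3 intrinsics, pixels), "R" (3x3) and "t" (3): a world point X has camera coordinates R X + t; the wrist camera has in their place "T_tool_cam" (4x4, takes a point from camera to tool coordinates, whose origin is the TCP and whose axes are the flange's). Camera axes: x right, y down, z forward; pixel columns grow to the right and rows downward; lengths in m; the calibration is good to about 2 mm. A picture is of the moment at which its call begins: read the wrist's pose just before it. There is no depth.
- order.job_done(): hands the job in; it is judged then, once.
The state is a dict: "time": time; "q": joint angles; "joint_vel": joint speeds; "joint_torque": joint torques, N m; "tool_pos": TCP position; "eef_rot": TCP orientation; "force": force on the tool from outside, world axes, zero at the start; "moment": the same for the moment, N m; "opening": finger opening in m; "grasp_force": force on a finger pad.
Only numpy, scipy, OpenCV 4.12 (cv2) and the standard library are available. Lean on these libraries where they do the work, as an engineer would, in place of code of your own. Each camera call takes 0.05 s, during which the arm holds its last target. There are 200 camera calls.

## Working session

There is one attempt and no reset: what is moved stays moved. The work goes in short steps, Python scripts to look and compute and a shell command to move; the robot and the scene stay as the last step left them, time stands still between calls to the robot, and variables do not carry over. Pictures are saved under pics/ and viewed, at most 10 in all, crops included, and the job is handed in when it is done.

```bash
mkdir -p pics; cat > h.py <<'E'
import numpy as np,cv2
from station import monitor,eyes,order,arm
from scipy.spatial.transform import Rotation as Rn
def snap(n,f):
    s=monitor.observe(); d=eyes.snapshot(n)
    cv2.imwrite('pics/'+f+'.png',d['pixels'][:,:,::-1]); 
    K=np.array(d['mtx'])
    if n=='wrist':
        q=s['eef_rot'];T=np.eye(4);T[:3,:3]=Rn.from_quat([q[1],q[2],q[3],q[0]]).as_matrix();T[:3,3]=s['tool_pos']
        M=np.linalg.inv(T@np.array(d['T_tool_cam']));R,t=M[:3,:3],M[:3,3]
    else: R,t=np.array(d['R']),np.array(d['t'])
    np.savez('pics/'+f+'.npz',K=K,R=R,t=t); return d['pixels']
def ray(f,px,z):
    c=np.load('pics/'+f+'.npz');K,R,t=c['K'],c['R'],c['t'];o=-R.T@t
    d=R.T@np.linalg.solve(K,[px[0],px[1],1]);return o+d*(z-o[2])/d[2]
def proj(f,X):
    c=np.load('pics/'+f+'.npz');p=c['K']@(c['R']@np.array(X)+c['t']);return p[:2]/p[2]
E
python3 - <<'E'
from h import *
a=snap('top','top1');b=snap('scene','sc1')
print({k:np.round(v,3) for k,v in monitor.observe().items()})
E
```

```text
{'time': np.float64(0.1), 'q': array([ 1.127,  0.207,  1.543,  0.   ,  1.394, -0.151]), 'joint_vel': array([-0.   , -0.001, -0.003,  0.001,  0.001,  0.   ]), 'joint_torque': array([-2.0000e-03, -3.8410e+01, -2.9255e+01, -0.0000e+00,  5.0000e-03,
       -0.0000e+00]), 'tool_pos': array([0.166, 0.55 , 0.404]), 'eef_rot': array([-0.   ,  0.146,  0.989, -0.001]), 'force': array([ 0.15 , -0.206,  0.027]), 'moment': array([0.022, 0.036, 0.041]), 'grasp_force': np.float64(0.0), 'opening': np.float64(0.085)}
```

View pics/top1.png

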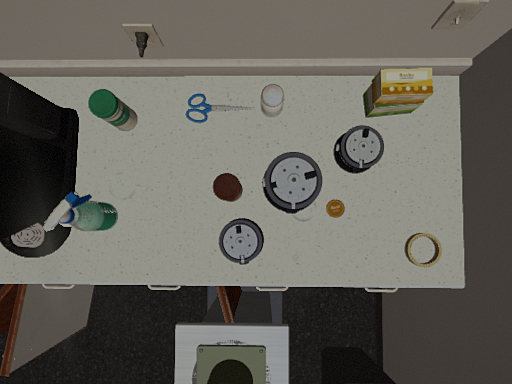

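View pics/sc1.png

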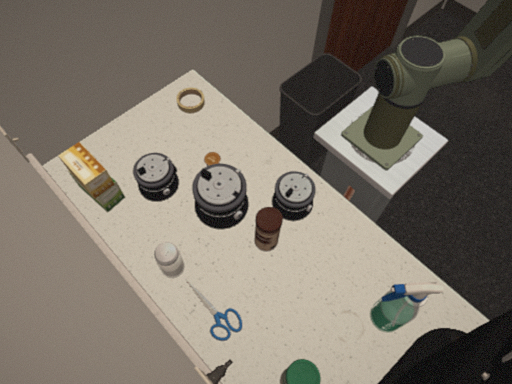

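The top view shows three candidate grinders: a large one at (294,181), and smaller ones at (361,148) and (241,240). The tin is at (227,187) and the pod at (335,208). I'll check the sizes with one close crop.

```bash
python3 - <<'E'
from h import *
for n,p in dict(big=(294,181),s1=(361,148),s2=(241,240)).items():
    c=ray('top1',p,.12);print(n,c.round(3))
    for dx in (-29,29): print(ray('top1',(p[0]+dx,p[1]),.113).round(3))
print('tin',ray('top1',(228,187),.142).round(3),'pod',ray('top1',(335,208),.044).round(3))
im=cv2.imread('pics/top1.png')[135:230,240:360];im=cv2.resize(im,None,fx=6,fy=6,interpolation=2);cv2.imwrite('pics/c1.png',im)
E
```

```text
big [ 0.542 -0.165  0.12 ]
[ 0.543 -0.091  0.113]
[ 0.543 -0.239  0.113]
s1 [ 0.628 -0.335  0.12 ]
[ 0.629 -0.263  0.113]
[ 0.629 -0.411  0.113]
s2 [ 0.392 -0.031  0.12 ]
[0.391 0.044 0.113]
[ 0.392 -0.104  0.113]
tin [0.524 0.002 0.142] pod [ 0.477 -0.282  0.044]
```

View pics/c1.png

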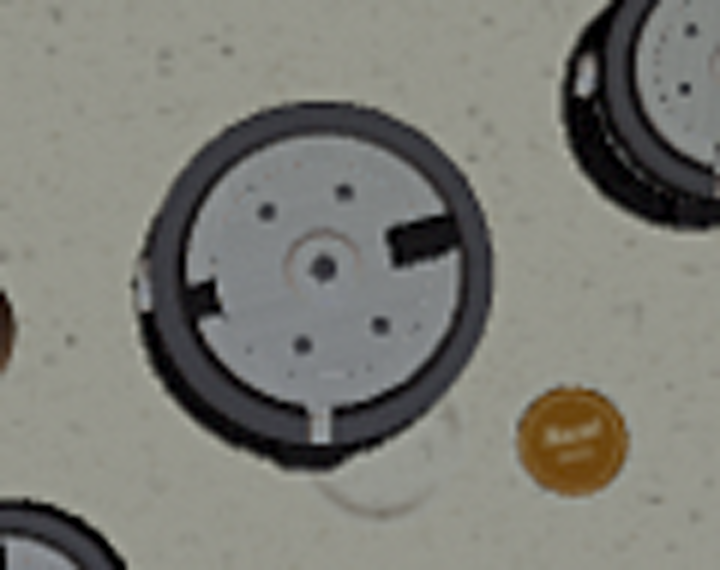

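The crop confirms the big grinder: its outside diameter is about 148 mm, with the pod and tin beside it. The hub is at crop (323,267), key stud (320,425), notch (208,298) and tab (425,240). Next I'll compute the angles.

```bash
python3 - <<'E'
from h import *
f=lambda u,v:(240+(u+.5)/6-.5,135+(v+.5)/6-.5)
h=ray('top1',f(323,267),.125);k=ray('top1',f(320,425),.122);n=ray('top1',f(208,298),.122);t=ray('top1',f(424,240),.152)
ang=lambda a:np.degrees(np.arctan2(a[1]-h[1],a[0]-h[0]))
for a in(h,k,n,t): print(a.round(4),np.hypot(*(a-h)[:2]).round(4),ang(a).round(1))
s=monitor.observe();q=s['eef_rot'];Rm=Rn.from_quat([q[1],q[2],q[3],q[0]]).as_matrix();print(Rm.round(3))
E
```

```text
[ 0.5468 -0.1628  0.125 ] 0.0 0.0
[ 0.4801 -0.1618  0.122 ] 0.0667 179.1
[ 0.5337 -0.1144  0.122 ] 0.0501 105.1
[ 0.5551 -0.2021  0.152 ] 0.0401 -78.0
[[-0.957  0.29  -0.001]
 [ 0.29   0.957 -0.002]
 [ 0.    -0.002 -1.   ]]
```

Axis is at (0.547,-0.163), with the tab at about -77° and the key at about 179.5°, so the disc must turn about 75° counter-clockwise. All radii match the description. I'll move with the fingers shut to the tab's clockwise side, staying high.

```bash
python3 -m jog '[-1,-0.33,-0.368,0,0,-1,-0.33,-0.368,0,0,-1,-0.33,-0.368,0,0,-1,-0.33,-0.368,0,0,-1,-0.33,-0.368,0,0,-1,-0.33,-0.368,0,0,-1,-0.33,-0.368,0,0,-1,-0.33,-0.368,0,0,-1,-0.33,-0.368,0,0,-1,-0.33,-0.368,0,0,-1,-0.33,-0.368,0,0,-1,-0.33,-0.368,0,0,-1,-0.33,-0.368,0,0,-1,-0.33,-0.368,0,0,-1,-0.33,-0.368,0,0,-1,-0.33,-0.368,0,0,-1,-0.33,-0.368,0,0,-1,0,0,0,0]' 20
python3 -m jog '[-1,0,0,0,0.19,-1,0,0,0,0.19,-1,0,0,0,0.19,-1,0,0,0,0.19,-1,0,0,0,0.19,-1,0,0,0,0.19,-1,0,0,0,0.19,-1,0,0,0,0,-1,0,0,0,0]'
python3 - <<'E'
from h import *
s=monitor.observe();q=s['eef_rot'];Rm=Rn.from_quat([q[1],q[2],q[3],q[0]]).as_matrix();print(Rm.round(3),s['tool_pos'],s['q'].round(2) if hasattr(s['q'],'round') else s['q'])
snap('wrist','w1')
d=np.array([.523,-.211,.32])-s['tool_pos'];print(Rm.T@d*10)
E
```

```text
time: 1.9
tool_pos: [0.5236, -0.216, 0.4034]
eef_rot: [-0.0, 0.149, 0.989, -0.001]
force: [0.9, 0.5, 0.8]
opening: -0.0001
grasp_force: 0.0
time: 2.8
tool_pos: [0.5221, -0.2104, 0.4044]
eef_rot: [-0.0, 0.619, 0.785, -0.0]
force: [0.4, -0.3, -0.4]
opening: 0.0002
grasp_force: 0.0
[[-0.234  0.972 -0.001]
 [ 0.972  0.234  0.   ]
 [ 0.001 -0.001 -1.   ]] [ 0.52209661 -0.21040738  0.40436392] [-0.54  0.18  1.57  0.    1.39 -0.77]
[-0.00841058  0.00786235  0.84362984]
```

View pics/w1.png

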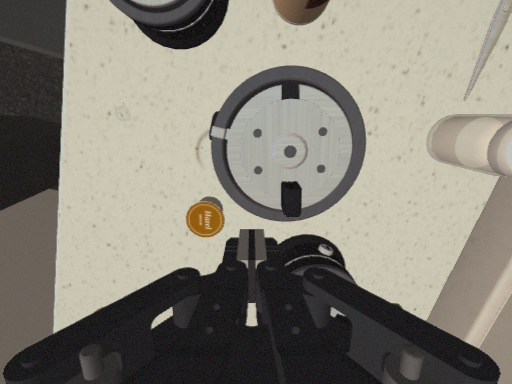

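In the wrist view the hub is at (290,152), tab top (291,198), notch (290,91), key stud (220,133) and the fingertips at about (252,240). I'll refine the positions from this.

```bash
python3 - <<'E'
from h import *
h=ray('w1',(290,152),.125)
for n,p,z in(('hub',(290,152),.125),('key',(220,133),.122),('notch',(290,91),.122),('tab',(291,198),.152)):
    a=ray('w1',p,z);print(n,a.round(4),np.hypot(*(a-h)[:2]).round(4),np.degrees(np.arctan2(a[1]-h[1],a[0]-h[0])).round(1))
for L in(.173,.186):print(proj('w1',[.5221,-.2104,.4044-L]))
E
```

```text
hub [ 0.5467 -0.1652  0.125 ] 0.0 0.0
key [ 0.481  -0.1637  0.122 ] 0.0658 178.8
notch [ 0.5329 -0.1146  0.122 ] 0.0524 105.4
tab [ 0.5537 -0.2     0.152 ] 0.0355 -78.7
[252.38102525 243.56810323]
[252.32946322 233.98056178]
```

```bash
python3 -m jog '[-1,0,0,0.4,0,-1,0,0,0.4,0,-1,0,0,0.1,0,-1,0,0,0,0,-1,0,0,0,0]'
```

```text
time: 3.35
tool_pos: [0.523, -0.2113, 0.3163]
eef_rot: [0.001, 0.62, 0.785, 0.0]
force: [-0.3, -0.5, -0.1]
opening: 0.0003
grasp_force: 0.0
```

```bash
python3 -m jog '[-1,0,0,0.12,0,-1,0,0,0,0,-1,0,0.06,0,0,-1,0,0.06,0,0,-1,0,0,0,0]'
python3 -m jog '[-1,-0.025,0.055,0,-0.167,-1,-0.025,0.055,0,-0.167,-1,-0.025,0.055,0,-0.167,-1,-0.025,0.055,0,-0.167,-1,-0.025,0.055,0,-0.167,-1,-0.025,0.055,0,-0.167,-1,-0.025,0.055,0,-0.167,-1,-0.025,0.055,0,-0.167,-1,0,0,0,0,-1,0,0,0,0]'
python3 - <<'E'
from h import *
s=monitor.observe();q=s['eef_rot'];Rm=Rn.from_quat([q[1],q[2],q[3],q[0]]).as_matrix();print(Rm.round(3))
print((Rm.T@(np.array([.547,-.164,.304])-s['tool_pos'])).round(4))
snap('wrist','w2')
E
```

```text
time: 3.85
tool_pos: [0.535, -0.208, 0.3034]
eef_rot: [0.001, 0.62, 0.785, 0.0]
force: [-0.6, -0.2, 0.5]
opening: 0.0
grasp_force: 0.0
time: 4.85
tool_pos: [0.5786, -0.1959, 0.3027]
eef_rot: [0.0, 0.145, 0.989, -0.0]
force: [1.4, 0.5, -0.6]
opening: -0.0002
grasp_force: 0.0
[[-0.958  0.287  0.   ]
 [ 0.287  0.958 -0.   ]
 [-0.    -0.    -1.   ]]
[ 0.0395  0.0215 -0.0013]
```

View pics/w2.png

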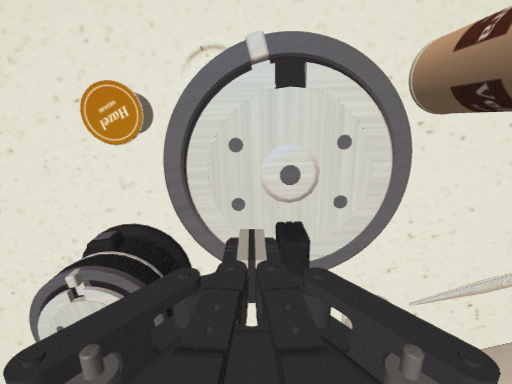

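The notch is at (290,74), key stud (258,47), hub (290,174), and the finger is against the tab. I'll compute the turn that remains.

```bash
python3 - <<'E'
from h import *
h=ray('w2',(290,174.5),.1255);print(h)
for n,p,z in(('key',(258,47),.122),('notch',(290.5,72),.122)):
    a=ray('w2',p,z);print(n,a.round(4),np.hypot(*(a-h)[:2]).round(4),np.degrees(np.arctan2(a[1]-h[1],a[0]-h[0])).round(1))
E
```

```text
[ 0.54619269 -0.16445673  0.1255    ]
key [ 0.4799 -0.1633  0.122 ] 0.0663 179.0
notch [ 0.4956 -0.1507  0.122 ] 0.0524 164.8
```

```bash
python3 -m jog '[-1,-0.012,0.026,0,-0.079,-1,-0.012,0.026,0,-0.079,-1,-0.012,0.026,0,-0.079,-1,-0.012,0.026,0,-0.079,-1,0,0,0,0,-1,0,0,0,0]'
python3 - <<'E'
from h import *
print(monitor.observe()['tool_pos'])
im=snap('wrist','w3')
cv2.imwrite('pics/c3.png',cv2.resize(im[10:210,150:430,::-1],None,fx=2.5,fy=2.5,interpolation=2))
E
```

```text
time: 5.5
tool_pos: [0.5852, -0.187, 0.3027]
eef_rot: [0.0, 0.022, 1.0, -0.0]
force: [-0.3, -1.1, -0.5]
opening: -0.0001
grasp_force: 0.2
[ 0.58519615 -0.1869613   0.30273494]
```

View pics/c3.png

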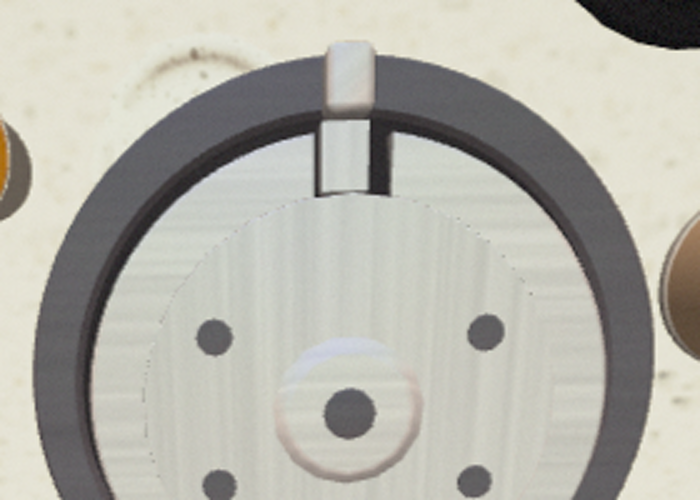

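The bar shows in the notch between crop x=321 and 370, with the notch edges at 316 and 392. The notch is about 1 mm short, so I'll nudge 1° more, back off and rise.

```bash
python3 -m jog '[-1,-0.003,0.008,0,-0.022,-1,0,0,0,0,-1,0,-0.1,0,0,-1,0,0,-0.3,0,-1,0,0,-0.2,0,-1,0,0,0,0,-1,0,0,0,0]'
python3 - <<'E'
from h import *
s=monitor.observe();q=s['eef_rot'];Rm=Rn.from_quat([q[1],q[2],q[3],q[0]]).as_matrix()
print((Rm.T@(np.array([.5465,-.1643,.304])-s['tool_pos'])).round(4))
im=snap('wrist','w4')
cv2.imwrite('pics/c4.png',cv2.resize(im[10:210,150:430,::-1],None,fx=2.5,fy=2.5,interpolation=2))
E
```

```text
time: 6.25
tool_pos: [0.5853, -0.1963, 0.3527]
eef_rot: [0.0, 0.012, 1.0, -0.0]
force: [-0.9, 0.2, 0.0]
opening: -0.0002
grasp_force: 0.0
[0.0396 0.0311 0.0486]
```

View pics/c4.png

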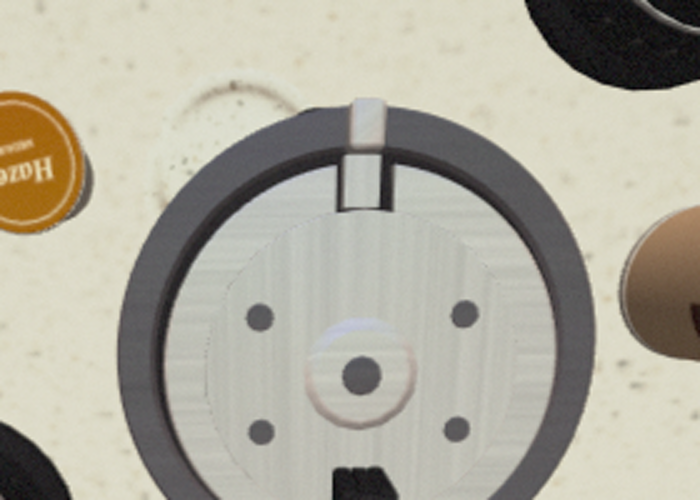

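The notch (338–394) is now centred on the stud (350–386). I'll move over the hub and press.

```bash
python3 -m jog '[-1,0.2,0.155,0,0,-1,0.196,0.155,0,0,-1,0,0,0,0,-1,0,0,0.25,0,-1,0,0,0.2,0,-1,0,0,0,0,-1,0,0,0.04,0,-1,0,0,0.02,0,-1,0,0,0.02,0,-1,0,0,0,0]'
```

```text
time: 7.3
tool_pos: [0.5468, -0.1642, 0.3002]
eef_rot: [0.0, 0.012, 1.0, -0.0]
force: [0.0, -0.1, -0.5]
opening: -0.0005
grasp_force: 0.0
```

```bash
python3 -m jog '[-1,0,0,0.02,0,-1,0,0,0.02,0,-1,0,0,0.01,0,-1,0,0,0.01,0,-1,0,0,0,0]'
python3 -m jog '[-1,0,0,0.01,0,-1,0,0,0.01,0,-1,0,0,0.01,0,-1,0,0,0.01,0,-1,0,0,0.01,0,-1,0,0,0,0]'
```

```text
time: 7.8
tool_pos: [0.5469, -0.1642, 0.2949]
eef_rot: [0.001, 0.012, 1.0, -0.0]
force: [-1.4, 0.3, 5.2]
opening: -0.0002
grasp_force: 2.5
time: 8.4
tool_pos: [0.5469, -0.1643, 0.2899]
eef_rot: [0.001, 0.012, 1.0, -0.0]
force: [-1.4, 0.2, 5.7]
opening: 0.0
grasp_force: 2.7
```

Going down at about 5.5 N. I'll continue until it meets the stop.

```bash
python3 -m jog '[-1,0,0,0.01,0,-1,0,0,0,0,-1,0,0,0.01,0,-1,0,0,0,0]'
python3 -m jog '[-1,0,0,0.01,0,-1,0,0,0,0]'
```

```text
time: 8.8
tool_pos: [0.547, -0.1643, 0.2897]
eef_rot: [0.001, 0.012, 1.0, -0.001]
force: [-5.2, 1.8, 14.3]
opening: 0.0001
grasp_force: 7.2
time: 9.0
tool_pos: [0.547, -0.1643, 0.2896]
eef_rot: [0.001, 0.012, 1.0, -0.001]
force: [-6.6, 2.5, 18.8]
opening: 0.0001
grasp_force: 9.4
```

The tip stopped at z=0.2896, exactly the fully-home height, and the force is rising. I'll retreat and check.

```bash
python3 -m jog '[-1,0,0,-0.1,0,-1,0,0,-0.4,0,-1,0.2,0,-0.3,0,-1,0,0,0,0,-1,0,0,0,0]'
python3 - <<'E'
from h import *
snap('wrist','w5')
E
```

```text
time: 9.5
tool_pos: [0.5265, -0.1637, 0.3664]
eef_rot: [0.001, 0.012, 1.0, -0.0]
force: [-0.2, 0.1, -0.4]
opening: -0.0005
grasp_force: 0.0
```

View pics/w5.png

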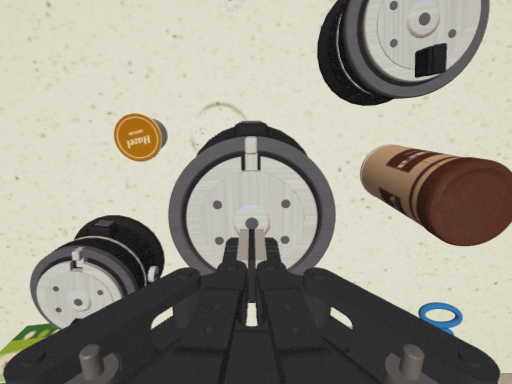

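The disc is flush with the collar, the key sits in the notch at (251,155), and the pod and tin have not been disturbed. I'll hand it in.

```bash
python3 -c "
from station import order
print(order.job_done())"
```

```text
the job is handed in; nothing more can be done
None
```

I turned the disc about 75° counter-clockwise until its notch met the key, pressed it fully home flush with the collar without touching the tin or pod, and handed the job in at about 10 s of the 48 s allowed; the hand-in returned no verdict.

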